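# Set an ultrasonic probe against the end stop under the magnifier

## Task

Check the tip of the thicker of the two ultrasonic probes: take it from the rest, lay it in the V-groove of the inspection jig with its narrow tip towards the end stop but clearly short of it (a couple of centimetres), then gently push it along the groove until the tip touches the stop. Then swing the hold-down arm over so that its pad rests on the probe, and leave it so. Do not knock the magnifier that hangs over the jig (tilt the tool to reach beneath its rim), and leave the slimmer probe in the rest.

Things in the scene. Friction and masses are not known exactly. Their poses are not given: they have to be found in the camera images.
- thick_probe_mid (a point): Thicker probe: bright steel stepped rod 140 mm long, 65 g. Point on its axis at mid-length; x runs along it to the narrow tip. Along x: flat tail end at -70 mm, shank 13 mm in diameter to +26, taper to +34, tip 6 mm in diameter to its flat end at +70. Centre of mass at x = -15 mm. Starts level in one of the two places of the rest, axis 36 mm above the bench.
- thick_probe_tip (a point): Centre of the end face of the thicker probe's narrow tip, on its axis; axes as thick_probe_mid.
- slim_probe_mid (a point): Slimmer probe, same shape and length, shank only 9 mm and tip 4 mm in diameter; lies in the other place of the rest, parallel to the thicker one, 75 mm beside it. Point on its axis at mid-length, x towards its tip. To be left alone.
- rest: Grey plastic probe rest, fixed; origin on the bench at its middle. Plate 74 x 128 x 8 mm with two cross bars 8 mm wide (centred at x = -22 and +18 mm, 35 mm high). V-notches at y = +37.5 and -37.5 mm hold the probes along x, mid-length over the rest's middle, tips to +x; which probe is where varies. The tails stick out freely for 44 mm behind the bars.
- jig: V-block jig, fixed; origin on the bench under the stop's face, x along the groove to the stop (robot's left), z up. Base plate x -156 to +30, y -68 to +48, top at z = 14 mm. V-block 30 mm wide, x -122 to -48, top at z = 54; 90 degree groove, bottom at z = 46: a 13 mm shank in it has its axis at y = 0, z = 55. Behind the block (x < -122) it is open down to the plate. About 1 N slides the probe.
- stop_face (a point): Centre of the white nylon face of the end stop (22 mm in diameter), at jig (0, 0, 55) mm, axes as the jig's. The probe's tip end must come to touch it from -x. The probe's tail then lies at jig x = -140, 18 mm behind the V-block and 17 mm inside the edge of the magnifier's rim above.
- hold_down (a joint): Hold-down arm's hinge, along jig x through jig (-80, -45, 70) mm. 0 = shut, pad on a 13 mm shank in the groove at jig x = -80 (-0.15: no probe there); 2.2 rad = open, leaning back to -y on its stop, as it starts. Kept open or shut only by its weight (1 N at the pad); under 1 N at the knob moves it. Pushed over past upright (below 1.4 rad), it sinks shut by itself in about 2 s.
- clamp_knob (a point): Centre of the black knob (18 mm in diameter, 20 mm long along jig x) on the hold-down's handle, 50 mm from the hinge axis. Open: at jig (-148, -77, 109) mm; shut: at (-148, 5, 73) mm, above the probe's tail. It swings in the plane x = -148, up and over: push it towards the jig's +y.
- magnifier: Bench magnifier, fixed to the jig, same origin and axes. Ring head 212 mm in diameter, 28 mm thick, with a solid clear lens; centre at jig (-51, 0), underside 164 mm above the bench, so its rim reaches back to x = -157. Pillar and foot (112 mm in diameter) at jig (-10, -128). An upright tool at the probe's tail would hit the rim: lean its upper end back to -x by about 35 degrees.

How it is judged:
By the outcome, as a careful person would: the job done as asked, in the order asked, and still so for the second after the job is handed in, with the robot touching nothing.
It also fails if it takes over 51 s, if anything falls off the work surface, if the arm or the gripper's body presses on something with over 40 N, if the wrist force passes 120 N, or if a joint passes its speed limit or range.

## Robot

A 7-joint arm with a two-finger parallel gripper is mounted at the origin on a cart in front of the work surface, level with it; the furniture and walls round the work are solid. World frame = base frame: x ahead of the robot, y to its left, z up, the work surface at z = 0. Lengths are in m, angles in rad, forces in N, time in s.
With the tool pointing down it reaches from about 0.4 to 0.925 m from the base axis. Payload 5.6 kg.
Tool frame: the origin (TCP) lies between the finger pads; the fingertips stand 25 mm ahead of it and the grasp point (between the pads) lies 6 mm ahead of it; y points along the fingers, x is the direction in which the jaws open and shut, and the axes are right-handed (so a half turn about y gives the same grasp; the last joint's range is limited). The gripper opens to 85 mm and grips with 20 to 120 N. Pads are 22 mm wide; open, the fingers measure 114 mm over their backs; the gripper's body (76 mm by 85 mm) begins 54 mm behind the grasp point. The pads swing forward as they close: fully open they stand 13 mm farther back than shut.
Start: joints at [1.141, 0.468, -0.012, 1.603, 0.006, 1.071, -0.056], TCP at [0.245, -0.602, 0.256] pointing down, gripper open.
Joint ranges: [-2.53, 2.53], [-0.31, 2.02], [-1.57, 1.55], [0.28, 2.44], [-1.29, 4.43], [0.15, 1.84], [-2.92, 2.92]. Speed limits (rad/s): [2.57, 2.57, 3.14, 3.14, 3.14, 3.14, 3.14].

## Interface

Orientations are given as a 3x3 rotation matrix whose columns are the frame's x, y, z axes.
In Python, from workcell import manip gives the robot as it stands. Calls block until the motion is done:
- manip.goto(position, orientation): joint-space move of the TCP to a pose.
- manip.movel(position, orientation=None, speed=0.15): straight line of the TCP; orientation=None keeps the orientation; speed is the mean speed in m/s.
- manip.movej(angles): joint-space move.
- manip.command_gripper(opening, newtons=None): finger opening in m; newtons is the grip in N (None keeps the last); returns when the fingers have stopped.
- manip.wait(seconds).
- manip.inverse_kinematics(position, orientation): joint angles nearest the present ones, or None.
- manip.state(): the state.
- manip.capture(name): name is "side" or "top" or "wrist"; returns the picture (480x640x3 uint8, blue, green, red); there is no depth.
- manip.camera_params(name): a dict with "fx", "fy", "cx", "cy" (pixels), "distortion" ([k1, k2, p1, p2, k3] as OpenCV has them; the pictures are not rectified), "world_from_camera" (4x4, takes a point from camera to world coordinates); the wrist camera has in their place "tool_from_camera" (4x4, takes a point from camera to tool coordinates, whose origin is the TCP and whose axes are the tool frame's). Camera axes: x right, y up, looking along -z (the intrinsics and any distortion apply to the point x, -y, -z); pixel columns grow to the right and rows downward; lengths in m; the calibration is good to about 2 mm. A picture is of the moment at which its call begins: read the wrist's pose just before it. camera_params takes no time and is no camera call.
A pose or a line that the arm cannot do raises manip.PlanningError and nothing moves.
- manip.job_done(): hands the job in, once; it reports no verdict.
The state is a dict: "t": time; "joints": joint angles; "dq": joint speeds; "joint_torque": joint torques, N m; "eef_pos": TCP position; "tcp_rot": TCP orientation; "contact_force": force on the tool from outside, world axes, zero at the start; "wrist_torque": the same for the moment, N m; "finger_gap": finger opening in m.
Only numpy, scipy, OpenCV 4.12 (cv2) and the standard library are available. Lean on these libraries where they do the work, as an engineer would, in place of code of your own. Each camera call takes 0.05 s, during which the arm holds its last target. There are 200 camera calls.

## Working session

There is one attempt and no reset: what is moved stays moved. The work goes in short steps, each a Python script; the robot and the scene stay as the last script left them, time stands still between calls to the robot, and variables do not carry over. Pictures are saved under pics/ and viewed, about 8 in all and at most 12, crops included, and the job is handed in when it is done.

```bash
mkdir -p pics; ls; python3 - <<'E'
from workcell import manip
import cv2, numpy as np
for n in ("side","top","wrist"):
    im=manip.capture(n); cv2.imwrite(f"pics/{n}0.png",im)
    p=manip.camera_params(n); print(n,{k:np.round(v,4).tolist() for k,v in p.items()})
s=manip.state(); print(s["t"],s["eef_pos"],np.round(s["tcp_rot"],3),s["finger_gap"])
E
```

```text
pics
side {'fx': 457.665, 'fy': 457.665, 'cx': 319.1525, 'cy': 241.6695, 'distortion': [-0.0613, 0.0, 0.0, 0.0, 0.0], 'world_from_camera': [[0.8883, 0.2419, -0.3903, 0.1865], [-0.4588, 0.4309, -0.7771, -0.7727], [-0.0198, 0.8694, 0.4937, 0.5205], [0.0, 0.0, 0.0, 1.0]]}
top {'fx': 607.7394, 'fy': 607.7394, 'cx': 309.2667, 'cy': 242.2314, 'distortion': [0.0402, 0.0, 0.0, 0.0, 0.0], 'world_from_camera': [[-0.2247, 0.7749, -0.5908, -0.0823], [-0.9743, -0.17, 0.1476, 0.0137], [0.0139, 0.6088, 0.7932, 0.8576], [0.0, 0.0, 0.0, 1.0]]}
wrist {'fx': 368.6751, 'fy': 368.6751, 'cx': 324.9036, 'cy': 233.7916, 'distortion': [-0.0714, 0.0, 0.0, 0.0, 0.0], 'tool_from_camera': [[1.0, -0.0, -0.0009, 0.0003], [-0.0009, 0.2728, -0.9621, -0.1181], [0.0003, 0.9621, 0.2728, 0.0688], [0.0, 0.0, 0.0, 1.0]]}
0.15 [ 0.24500628 -0.60163718  0.25553353] [[ 0.377 -0.001  0.926]
 [-0.926  0.001  0.377]
 [-0.001 -1.    -0.   ]] 0.08548833467146487
```

View pics/top0.png

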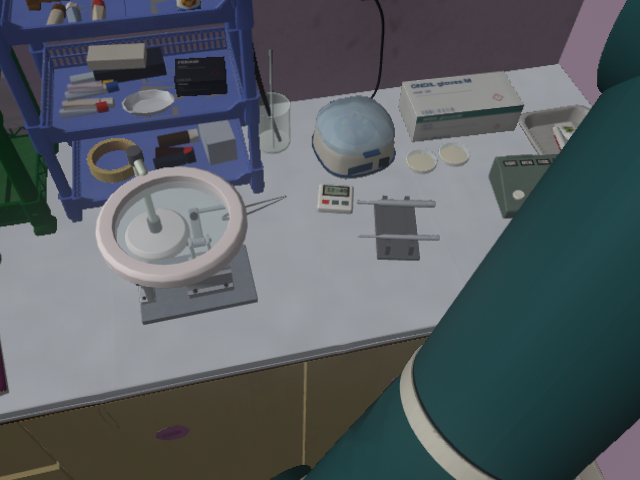

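View pics/side0.png

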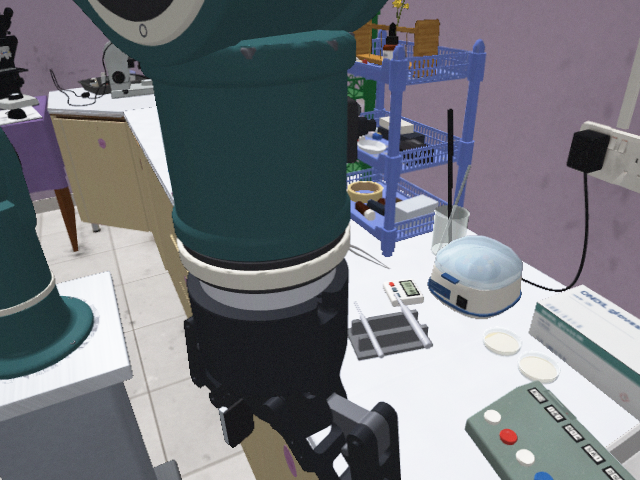

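Top view: the rest is at about (397,228), with one probe at row 203 (it looks thicker) and the other at row 237. The jig sits under the magnifier ring at about (172,225). Next I'll crop closer.

```bash
cat > h.py <<'E'
import cv2, numpy as np
from workcell import manip
def cam(n, T=None):
    p=manip.camera_params(n); K=np.array([[p["fx"],0,p["cx"]],[0,p["fy"],p["cy"]],[0,0,1.]])
    if T is None: T=p["world_from_camera"] if n!="wrist" else tool()@p["tool_from_camera"]
    return K,np.array(p["distortion"]),np.array(T)
def tool():
    s=manip.state(); T=np.eye(4); T[:3,:3]=s["tcp_rot"]; T[:3,3]=s["eef_pos"]; return T
F=np.diag([1,-1,-1.])
def ray(c,px,z):
    K,d,T=c; u=cv2.undistortPoints(np.array(px,float).reshape(-1,1,2),K,d).reshape(-1,2)
    r=np.c_[u,np.ones(len(u))]@F@T[:3,:3].T; o=T[:3,3]
    return o+r*((z-o[2])/r[:,2])[:,None]
def proj(c,P):
    K,d,T=c; R=F@T[:3,:3].T
    return cv2.projectPoints(np.array(P,float).reshape(-1,1,3),cv2.Rodrigues(R)[0],-R@T[:3,3],K,d)[0].reshape(-1,2)
def frame(x,y,a):
    T=np.eye(4); c,s=np.cos(a),np.sin(a); T[:2,:2]=[[c,-s],[s,c]]; T[:2,3]=x,y; return T
def crop(im,x0,y0,x1,y1,k,name):
    cv2.imwrite(name,cv2.resize(im[y0:y1,x0:x1],None,fx=k,fy=k,interpolation=cv2.INTER_CUBIC))
E
python3 - <<'E'
from h import *
im=cv2.imread("pics/top0.png")
a=cv2.resize(im[230:330,120:290],None,fx=4.4,fy=4.4,interpolation=2)
b=cv2.resize(im[190:265,345:450],None,fx=4.4,fy=4.4,interpolation=2)[:, :]
crop(im,120,185,300,330,4.4,"pics/c1.png"); crop(im,345,185,455,267,7,"pics/c2.png")
c=cam("top")
print(ray(c,[(143,321),(256,299),(247,250)],.014)); print(ray(c,[(358,203),(435,204),(360,237),(438,238)],.036))
E
```

```text
[[ 0.44953569  0.1486034   0.014     ]
 [ 0.45104181 -0.03219928  0.014     ]
 [ 0.55265134 -0.03421359  0.014     ]]
[[ 0.59743898 -0.24452339  0.036     ]
 [ 0.56558641 -0.37892064  0.036     ]
 [ 0.52204254 -0.2267943   0.036     ]
 [ 0.49123228 -0.35708231  0.036     ]]
```

View pics/c1.png

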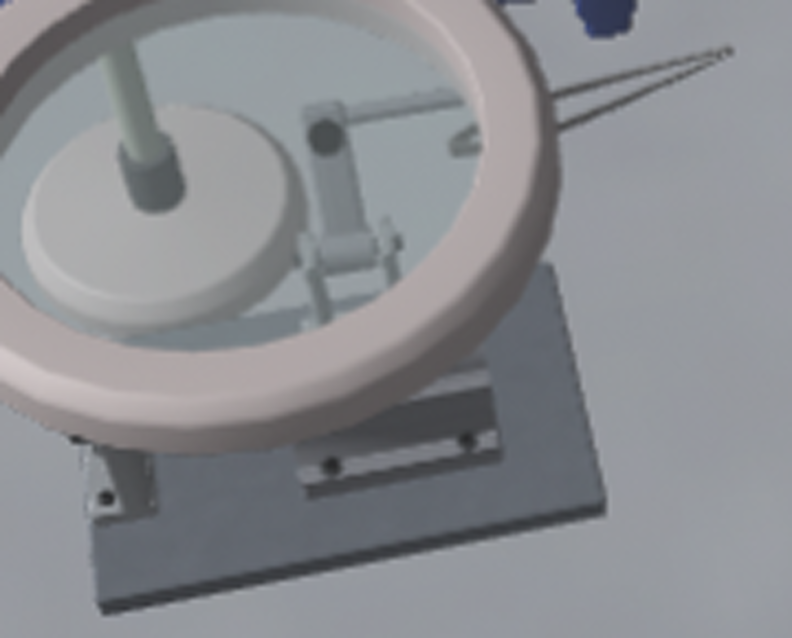

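View pics/c2.png

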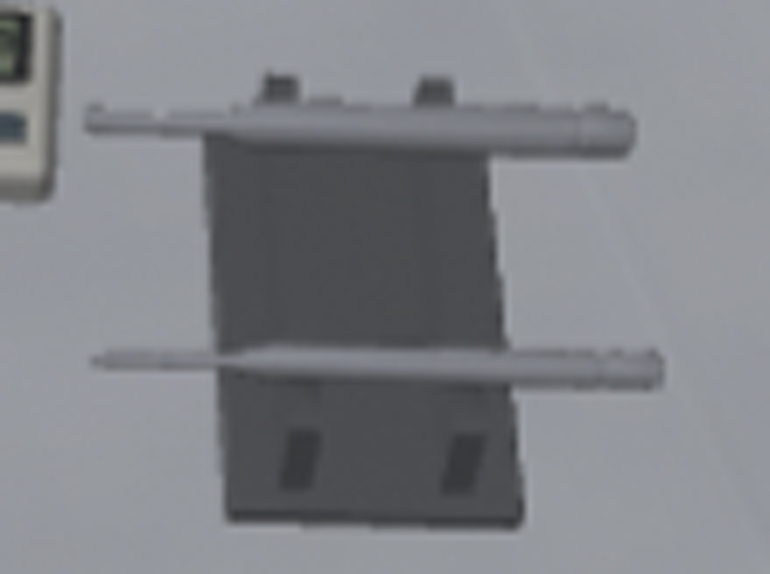

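The thick probe is the far one: tip at about (356.7,201.6), tail at (435.2,203.4). I read the jig plate's top corners as (141.5,320.5), (256.8,298.6) and (244.5,244.7). Now I'll fit the poses and overlay them.

```bash
python3 - <<'E'
from h import *
from scipy.optimize import least_squares
c=cam("top")
print(ray(c,[(356.7,201.6),(435.2,203.4)],.036), ray(c,[(357.5,236),(439,237.5)],.036))
px=np.array([(141.5,320.5),(256.8,298.6),(244.5,244.7)]); J=np.array([[.03,.048,.014],[-.156,.048,.014],[-.156,-.068,.014]])
tr=lambda v,P: np.array(P)@frame(*v)[:3,:3].T+frame(*v)[:3,3]
r=least_squares(lambda v:(proj(c,tr(v,J))-px).ravel(),[.5,.12,1.57]); v=r.x; print(v,r.fun)
im=cv2.imread("pics/top0.png"); k=4.4
big=cv2.resize(im[185:330,110:300],None,fx=k,fy=k,interpolation=2)
def dr(P,col,closed=False):
    q=(proj(c,tr(v,P))-[110,185]+.5)*k; cv2.polylines(big,[np.int32(q)],closed,col,1)
dr([[.03,.048,.014],[-.156,.048,.014],[-.156,-.068,.014],[.03,-.068,.014]],(0,0,255),1)
dr([[-.048,.015,.054],[-.122,.015,.054],[-.122,-.015,.054],[-.048,-.015,.054]],(0,255,0),1)
dr([[-.048,.015,.014],[-.122,.015,.014]],(0,255,0))
t=np.linspace(0,6.283,60)
for z in (.164,.192): dr(np.c_[-.051+.106*np.cos(t),.106*np.sin(t),0*t+z],(255,0,0))
dr(np.c_[-.01+.056*np.cos(t),-.128+.056*np.sin(t),0*t],(255,255,0))
dr([[-.158,-.077,.109],[-.138,-.077,.109]],(255,0,255)); dr([[-.1,-.045,.07],[-.06,-.045,.07]],(0,255,255))
cv2.imwrite("pics/fit.png",big)
E
```

```text
[[ 0.60115664 -0.24314536  0.036     ]
 [ 0.5668613  -0.37976692  0.036     ]] [[ 0.52506746 -0.22318875  0.036     ]
 [ 0.49189466 -0.35914273  0.036     ]]
[0.4982843  0.12233964 1.57575175] [-0.78540819  0.60170807  0.22685444  0.19962975  0.63541271 -1.07840757]
```

View pics/fit.png

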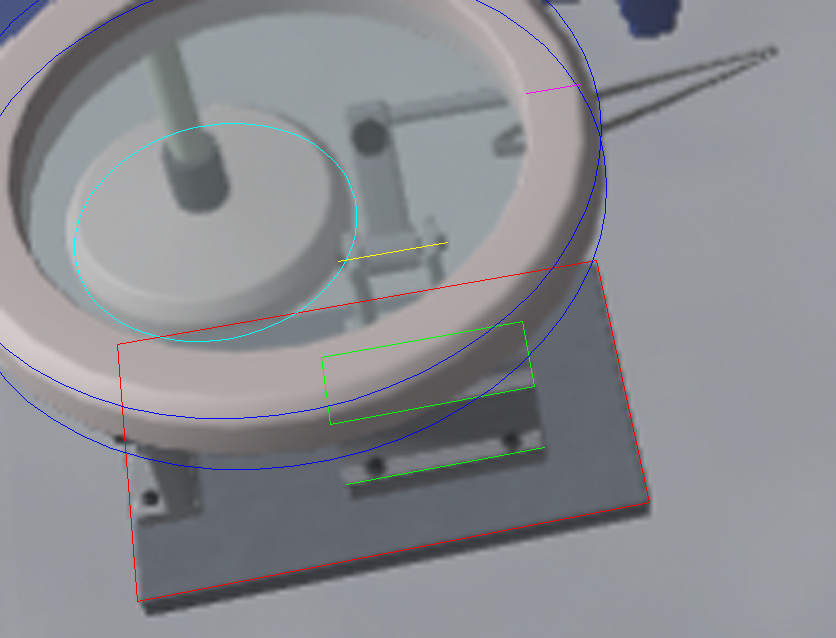

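```bash
cat >> h.py <<'E'
def ori(yaw,tilt=35):
    t=np.radians(tilt); u=np.array([np.cos(yaw),np.sin(yaw),0]); k=np.array([0,0,1.])
    y=np.sin(t)*u-np.cos(t)*k; z=-np.cos(t)*u-np.sin(t)*k
    return np.c_[np.cross(y,z),y,z]
def tcp(P,R,ahead=.006): return np.array(P)-ahead*R[:,1]
def jig(v,P): return frame(*v)[:3,:3]@np.array(P)+frame(*v)[:3,3]
def st(msg=""):
    s=manip.state(); print(msg,"t%.2f"%s["t"],np.round(s["eef_pos"],4),"F",np.round(s["contact_force"],2),"gap %.4f"%s["finger_gap"])
    return s
PA=np.arctan2(.1366,.0343); MID=np.array([.584,-.3115,.036]); U=np.array([np.cos(PA),np.sin(PA),0])
JV=(.4983,.1223,1.576)
E
python3 - <<'E'
from h import *
R=ori(PA); g=MID-.052*U; pg=tcp(g,R)-.09*R[:,1]+[0,0,.02]
RJ=ori(JV[2])
for n,p,r in [("pre",pg,R),("g",tcp(g,R),R),("ja",tcp(jig(JV,[-.24,0,.1]),RJ),RJ),("place",tcp(jig(JV,[-.145,0,.055]),RJ),RJ),("push",tcp(jig(JV,[-.14,0,.05]),RJ,.02),RJ),("knob0",tcp(jig(JV,[-.148,-.115,.105]),RJ,.025),RJ),("knob1",tcp(jig(JV,[-.148,-.04,.105]),RJ,.025),RJ)]:
    q=manip.inverse_kinematics(p,r); print(n,np.round(p,3),None if q is None else np.round(q,2))
manip.goto(pg+[0,0,.06],R); manip.command_gripper(.05,40); manip.movel(pg,R,.2)
st(); im=manip.capture("wrist"); cv2.imwrite("pics/w1.png",im); np.save("w1.npy",tool())
c=cam("wrist"); print(proj(c,[MID-.07*U,MID-.03*U,MID+.07*U]))
E
```

```text
pre [ 0.558 -0.415  0.135] [ 0.63  0.86  0.27  1.36 -0.71  1.4  -2.24]
g [ 0.57  -0.365  0.041] [ 0.6   0.94  0.21  1.45 -0.75  1.22 -2.2 ]
ja [ 0.5   -0.121  0.105] [ 0.41  0.62  0.07  1.91 -0.68  1.04 -2.18]
place [ 0.499 -0.026  0.06 ] [ 0.33  0.66 -0.04  2.01 -0.78  0.85 -2.2 ]
push [ 0.499 -0.029  0.066] [ 0.33  0.65 -0.03  2.   -0.77  0.86 -2.21]
knob0 [ 0.614 -0.039  0.125] [ 0.24  0.68  0.04  1.72 -0.71  1.06 -2.4 ]
knob1 [ 0.539 -0.04   0.125] [ 0.29  0.59  0.02  1.9  -0.72  1.   -2.32]
 t2.97 [ 0.5578 -0.4151  0.1342] F [ 0.16 -0.82  1.99] gap 0.0496
[[325.72887824 202.57654395]
 [325.6180606  242.85093923]
 [325.42900701 310.52167123]]
```

View pics/w1.png

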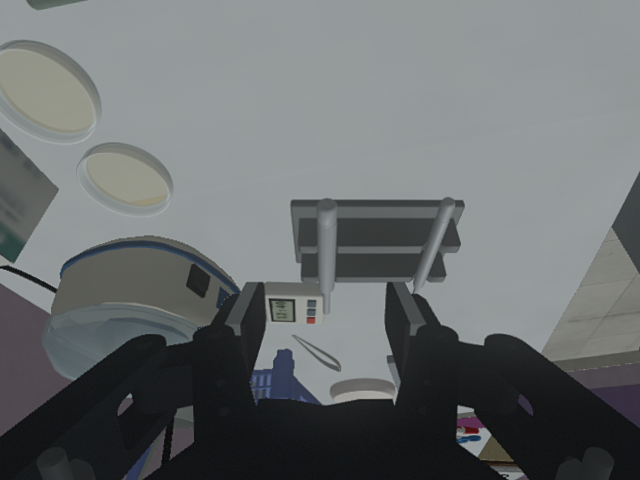

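The wrist view confirms the fit: tail at (327,203) against a predicted (326,203), tip at (326,313) against (325,311). Grasping now.

```bash
python3 - <<'E'
from h import *
R=ori(PA); g=MID-.054*U+[0,0,.001]
manip.movel(tcp(g,R),R,.15); st("at")
manip.command_gripper(0.0,40); st("grip")
p=tcp(g,R); manip.movel(p+[0,0,.07],R,.15); st("up")
RJ=ori(JV[2]); manip.goto(tcp(jig(JV,[-.25,0,.12]),RJ),RJ); st("jig approach")
im=manip.capture("wrist"); cv2.imwrite("pics/w2.png",im)
c=cam("wrist"); P=[[-.122,.015,.054],[-.122,-.015,.054],[-.122,0,.046],[-.156,.048,.014],[-.156,-.068,.014],[-.158,-.077,.109],[-.138,-.077,.109]]
print(np.round(proj(c,[jig(JV,x) for x in P])))
E
```

```text
at t3.87 [ 0.5703 -0.3684  0.0429] F [-0.73 -0.42  0.31] gap 0.0504
grip t4.29 [ 0.5696 -0.3678  0.0426] F [-2.75 -0.99  4.17] gap 0.0121
up t4.91 [ 0.5699 -0.3669  0.1116] F [-1.02  0.69 -1.29] gap 0.0117
jig approach t5.88 [ 0.5002 -0.1328  0.1246] F [ 0.43 -0.48 -0.99] gap 0.0121
[[346. 318.]
 [306. 318.]
 [326. 309.]
 [389. 250.]
 [237. 250.]
 [198. 374.]
 [207. 384.]]
```

View pics/w2.png

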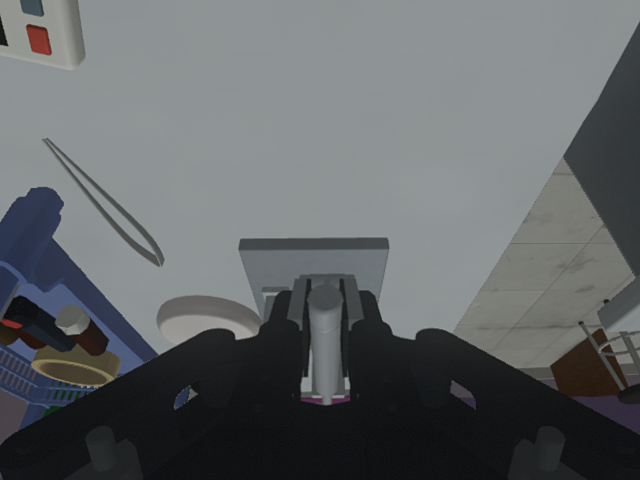

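The plate's back edge is at (240..388, row 248) against a predicted 237..389, row 250, so it's good to about 1 mm. The probe is in the jaws, tail at (325,293) and tip at about (327,402). I'll check its pitch before lowering it.

```bash
python3 - <<'E'
from h import *
c=cam("wrist"); T=tool(); g=T[:3,3]+.006*T[:3,1]; u=jig(JV,[1,0,0])-jig(JV,[0,0,0])
print(np.round(g,4))
for d in (-3,0,3):
  w=u+[0,0,np.tan(np.radians(d))]; print(d,np.round(proj(c,[g-.016*w,g+.124*w,g-.016*w+[0,0,.0065],g-.016*w-[0,0,.0065]]),1).tolist())
im=cv2.imread("pics/w2.png"); crop(im,255,270,395,410,4.2,"pics/c3.png")
E
```

```text
[ 0.5002 -0.1298  0.1196]
-3 [[324.2, 302.2], [325.1, 395.9], [324.1, 319.7], [324.2, 285.8]]
0 [[324.2, 300.1], [325.0, 406.2], [324.1, 317.4], [324.2, 283.8]]
3 [[324.2, 297.9], [325.0, 416.8], [324.1, 315.1], [324.2, 281.8]]
```

View pics/c3.png

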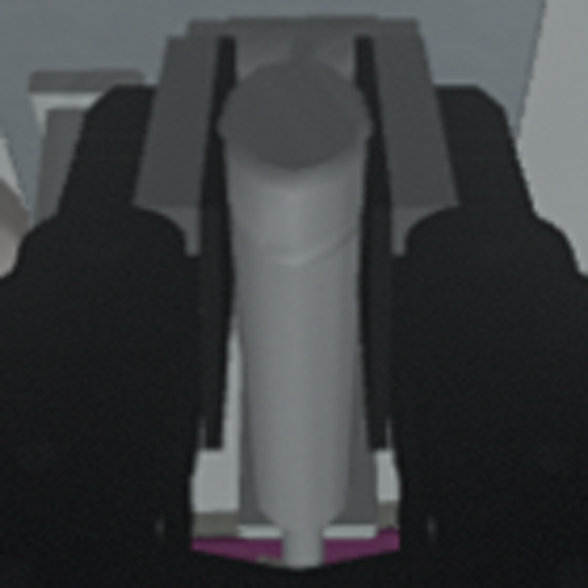

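The probe is level to within about 3° and centred. Laying it in the groove, tip about 25 mm short of the stop.

```bash
python3 - <<'E'
from h import *
R=ori(JV[2]); X=-.149
manip.movel(tcp(jig(JV,[X,0,.078]),R),R,.15); s0=st("over")
for z in (.064,.060,.058,.0565,.0555):
    manip.movel(tcp(jig(JV,[X,0,z]),R),R,.05); s=st("z%.4f"%z)
    if np.linalg.norm(s["contact_force"]-s0["contact_force"])>5: break
cv2.imwrite("pics/w3a.png",manip.capture("wrist")); cv2.imwrite("pics/s3.png",manip.capture("side")); cv2.imwrite("pics/t3.png",manip.capture("top"))
E
```

```text
over t6.82 [ 0.4995 -0.0314  0.083 ] F [ 0.27  0.73 -1.11] gap 0.0116
z0.0640 t7.25 [ 0.4989 -0.0303  0.0685] F [ 0.18 -0.48 -0.65] gap 0.0121
z0.0600 t7.50 [ 0.499  -0.0301  0.0647] F [-0.56 -0.68  0.08] gap 0.0115
z0.0580 t7.75 [ 0.4991 -0.0301  0.0629] F [-0.34 -0.05 -1.1 ] gap 0.0118
z0.0565 t8.00 [ 0.499  -0.03    0.0615] F [-1.05  0.78  0.72] gap 0.0113
z0.0555 t8.25 [ 0.499  -0.0301  0.061 ] F [-1.77 -0.78  5.7 ] gap 0.0115
```

Contact came at the expected height (about 6 N). Releasing, backing off and looking.

```bash
python3 - <<'E'
from h import *
R=ori(JV[2]); p=tcp(jig(JV,[-.149,0,.0555]),R)
manip.command_gripper(.035,40); st("open")
p2=p-.09*R[:,1]; manip.movel(p2,R,.2); st("back")
im=manip.capture("wrist"); cv2.imwrite("pics/w4.png",im); crop(im,200,160,440,340,3.3,"pics/c4.png")
c=cam("wrist"); P=[[-.165,0,.055],[-.025,0,.055],[-.122,.015,.054],[-.122,-.015,.054],[-.156,.048,.014],[-.156,-.068,.014],[-.158,-.077,.109],[-.138,-.077,.109]]
print(np.round((proj(c,[jig(JV,x) for x in P])-[200,160]+.5)*3.3))
E
```

```text
open t8.75 [ 0.4991 -0.0301  0.0603] F [-0.1   0.41 -0.02] gap 0.0349
back t9.35 [ 0.499  -0.081   0.1337] F [-0.76 -0.4  -0.33] gap 0.0350
[[407. 231.]
 [409. 570.]
 [482. 364.]
 [334. 364.]
 [646. 104.]
 [ 71. 104.]
 [-98. 533.]
 [-58. 587.]]
```

View pics/c4.png

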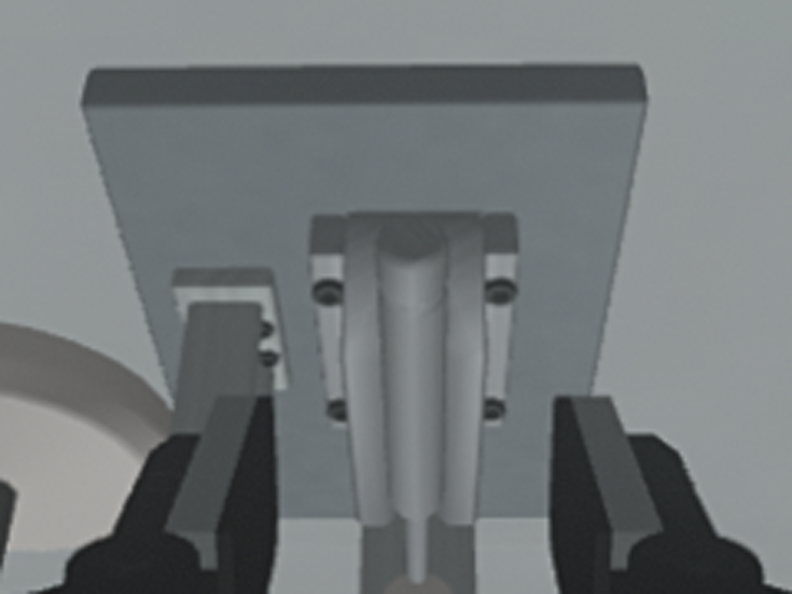

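The probe lies in the groove, tail at crop (412,240). The plate and block centres show the jig about 1.2 mm further in its +y, so I'm correcting for that. Next, a gentle push with closed fingers.

```bash
sed -i 's/^JV=.*/JV=(.4971,.1223,1.576)/' h.py; cat >> h.py <<'E'
def force(n=6):
    f=[]
    for _ in range(n): manip.wait(.02); f.append(manip.state()["contact_force"])
    return np.mean(f,0)
E
python3 - <<'E'
from h import *
R=ori(JV[2]); pos=lambda x,z=.053: tcp(jig(JV,[x-.009,0,z-.0063]),R,.025)
manip.command_gripper(0.0,40)
manip.movel(pos(-.19,.08),R,.15); manip.movel(pos(-.178),R,.1); f0=force(10); st("start"); print(f0)
manip.movel(pos(-.150),R,.04); f=force(); print(-.150,np.round(f-f0,2))
for x in np.arange(-.148,-.130,.001):
    manip.movel(pos(x),R,.02); f=force()-f0; print("%.3f"%x,np.round(f,2),np.round(manip.state()["eef_pos"][1],4))
    if f[1]<-3.5: break
st("end"); im=manip.capture("wrist"); cv2.imwrite("pics/w5.png",im); cv2.imwrite("pics/t5.png",manip.capture("top"))
E
```

```text
start t10.87 [ 0.4985 -0.0795  0.0677] F [ 0.38 -0.03  1.  ] gap -0.0001
[ 0.02556396 -0.10663147  0.05901641]
-0.15 [-0.08 -0.27 -0.09]
-0.148 [0.16 0.1  0.47] -0.049
-0.147 [-0.04 -0.46 -0.22] -0.048
-0.146 [-0.32 -0.29 -0.33] -0.0469
-0.145 [ 0.15 -0.01  0.17] -0.0459
-0.144 [-0.3   0.15  0.01] -0.045
-0.143 [-0.2  -0.24  0.09] -0.044
-0.142 [-0.44 -0.28 -0.29] -0.043
-0.141 [-0.07 -0.17  0.13] -0.042
-0.140 [ 0.18 -0.3  -0.29] -0.041
-0.139 [-0.05 -0.39 -0.12] -0.04
-0.138 [-0.79 -3.31  0.77] -0.0397
-0.137 [-1.72 -6.32  1.9 ] -0.0396
end t16.02 [ 0.498  -0.0396  0.0671] F [-2.03 -5.82  1.51] gap -0.0001
```

The reaction rose sharply at jig x = -0.138, where the stop should be. Backing off and verifying.

```bash
python3 - <<'E'
from h import *
R=ori(JV[2]); p=manip.state()["eef_pos"]; u=jig(JV,[1,0,0])-jig(JV,[0,0,0])
manip.movel(p-.03*u,R,.1); manip.command_gripper(.035,40)
manip.movel(tcp(jig(JV,[-.149,0,.0555]),R)-.07*R[:,1],R,.2)
manip.wait(.1); st(); im=manip.capture("wrist"); crop(im,200,170,440,350,3.3,"pics/c6.png")
c=cam("wrist"); P=[[-.140,0,.055],[0,0,.055],[0,0,.066],[-.122,.015,.054],[-.122,-.015,.054],[-.156,.048,.014],[-.156,-.068,.014]]
print(np.round((proj(c,[jig(JV,x) for x in P])-[200,170]+.5)*3.3))
E
```

```text
t17.52 [ 0.4977 -0.07    0.1173] F [ 0.42  0.24 -0.31] gap 0.0353
[[409. 323.]
 [410. 618.]
 [410. 659.]
 [489. 373.]
 [329. 373.]
 [666.  91.]
 [ 45.  92.]]
```

View pics/c6.png

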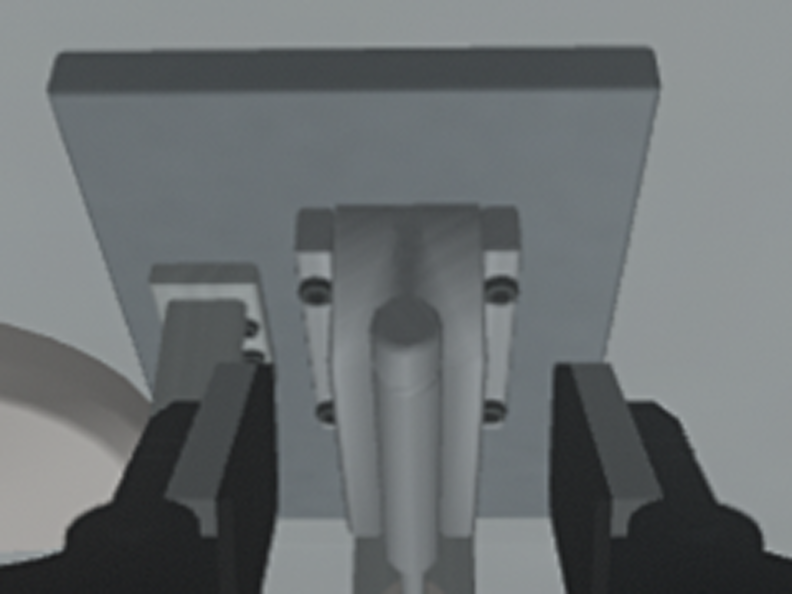

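The tail is at (407,322) against a predicted (409,323) for a tip on the stop, so it's seated straight. Now the hold-down: closed fingers behind the knob with a 45° tilt, pushing towards jig +y.

```bash
python3 - <<'E'
from h import *
R0=ori(JV[2]); R=ori(JV[2],45); pos=lambda x,y,z: tcp(jig(JV,[x,y,z]),R,.025)
for a in [(-.25,-.12,.11),(-.148,-.12,.1),(-.148,-.042,.108)]: print(manip.inverse_kinematics(pos(*a),R) is not None)
p=manip.state()["eef_pos"]; manip.movel(p-.08*R0[:,1],R0,.2)
manip.command_gripper(0.0,40)
manip.movel(pos(-.25,-.12,.11),R,.2); manip.movel(pos(-.148,-.12,.1),R,.12); f0=force(); st("behind knob")
cv2.imwrite("pics/k0.png",manip.capture("wrist"))
for y,z in [(-.1,.1),(-.09,.103),(-.08,.106),(-.07,.108),(-.06,.109),(-.05,.109),(-.042,.109)]:
    manip.movel(pos(-.148,y,z),R,.06); f=manip.state()["contact_force"]-f0; print(y,np.round(f,2))
    if np.linalg.norm(f)>12: print("stop"); break
st("pushed")
manip.movel(pos(-.27,-.05,.12),R,.15); manip.wait(1.0); st("away")
im=manip.capture("wrist"); cv2.imwrite("pics/k1.png",im); cv2.imwrite("pics/t7.png",manip.capture("top"))
E
```

```text
True
True
True
behind knob t20.48 [ 0.6181 -0.0442  0.1175] F [-0.77 -0.83  0.74] gap -0.0002
-0.1 [ 0.16  0.09 -0.73]
-0.09 [ 5.61 -2.24  4.91]
-0.08 [0.64 0.63 0.57]
-0.07 [-0.32 -0.36 -0.07]
-0.06 [ 0.69  0.32 -0.86]
-0.05 [-0.49 -0.07 -1.42]
-0.042 [0.87 0.49 0.06]
pushed t22.89 [ 0.5396 -0.0432  0.1267] F [0.46 0.32 0.41] gap -0.0000
away t24.86 [ 0.5486 -0.1651  0.1377] F [ 0.37  0.12 -0.2 ] gap 0.0000
```

View pics/k1.png

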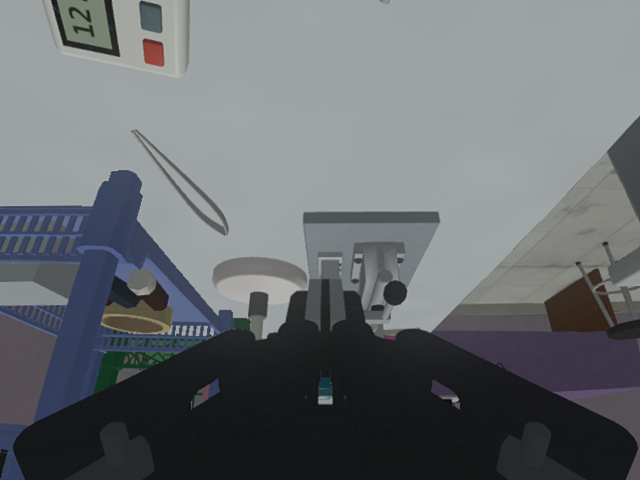

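The knob has come over, to (395,293), above the probe's tail. One last composite check from a centred view, with projected expectations.

```bash
python3 - <<'E'
from h import *
c=cam("wrist"); print("k1 knob shut end pred",proj(c,[jig(JV,[-.158,.005,.073]),jig(JV,[-.14,0,.055])]).round(1))
R=ori(JV[2],40)
manip.movel(tcp(jig(JV,[-.26,-.05,.15]),R,.025),R,.15); manip.command_gripper(.085,40); manip.movel(tcp(jig(JV,[-.24,0,.15]),R,.025),R,.1)
manip.wait(.2); st(); im=manip.capture("wrist"); c=cam("wrist"); t=manip.capture("top")
pts=proj(c,[jig(JV,x) for x in [[-.158,.005,.073],[-.14,0,.055],[-.122,0,.054]]]); print(pts.round(1))
a=cv2.resize(im[190:360,230:420],None,fx=3.4,fy=3.4,interpolation=2); print(((pts-[230,190]+.5)*3.4).round())
cv2.imwrite("pics/fin.png",np.hstack([cv2.resize(a,(400,358)),cv2.resize(t[170:330,110:290],(400,358),interpolation=2)]))
E
```

```text
k1 knob shut end pred [[397.4 288.4]
 [385.5 275.6]]
 t27.01 [ 0.4989 -0.1339  0.1691] F [ 0.43  0.07 -0.31] gap 0.0851
[[332.  247.9]
 [325.1 240.7]
 [325.1 251.4]]
[[349. 198.]
 [325. 174.]
 [325. 211.]]
```

View pics/fin.png

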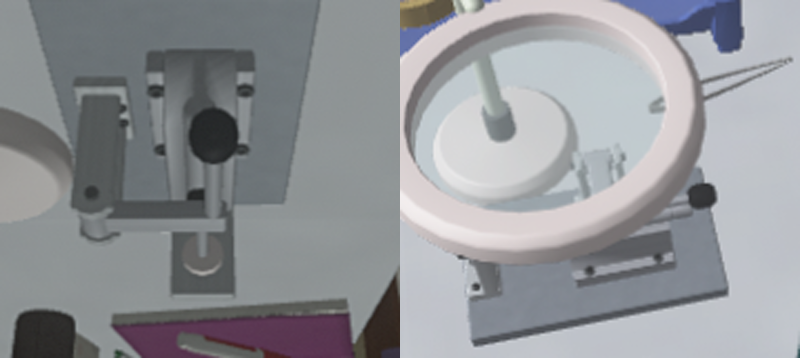

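```bash
python3 - <<'E'
from h import *
c=cam("wrist"); im=manip.capture("wrist"); g=im[230:290,310:380].max(2)<45
n,l,s,ce=cv2.connectedComponentsWithStats(g.astype(np.uint8)); i=1+np.argmax(s[1:,4]); print(s[i],ce[i]+[310,230])
a=np.linspace(0,6.28,40)
for th in (-.15,-.05,0,.05,.15,.3):
    y=-.045+.05*np.cos(th+.06); z=.07+.05*np.sin(th+.06)
    P=np.array([jig(JV,[x,y+.009*np.cos(b),z+.009*np.sin(b)]) for x in (-.158,-.138) for b in a]); q=proj(c,P); print(th,q.min(0).round(1),q.max(0).round(1))
print(s[i][:2]+[310,230],s[i][:2]+s[i][2:4]+[310,230])
E
```

```text
[ 10  12  22  24 374] [330.51336898 252.39839572]
-0.15 [319.3 229.2] [343.7 263.3]
-0.05 [319.5 234.7] [344.1 269. ]
0 [319.4 237.5] [344.1 271.9]
0.05 [319.  240.4] [343.9 274.8]
0.15 [317.9 246. ] [343.  280.7]
0.3 [314.7 254.5] [340.3 289.4]
[320 242] [342 266]
```

The knob blob (rows 242–266, centre 254) matches the shut position (predicted centre 254.7), and the robot is clear of everything. Handing in.

```bash
python3 -c "
from h import *
st(); manip.job_done()"
```

```text
t27.16 [ 0.4986 -0.1338  0.169 ] F [-0.6   0.38 -0.  ] gap 0.0854
the job is handed in; nothing more can be done
```

The job is done and was handed in at about 27 s, well inside the 51 s limit.

- **Placing:** I took the thicker probe from the far place of the rest with a 35° tilted grip. I laid it in the groove with its tip about 22 mm short of the stop.
- **Pushing:** I pushed it from the tail with closed fingers until the force rose to about 6 N, which happened at the expected stop position. The wrist view then put the tail within 1 mm of where it should lie with the tip on the stop.
- **Hold-down:** I swung the arm over by its knob with a 45° tilt. There was one brief 8 N contact. The last picture shows the arm lying across the probe with the pad on it, and the knob's image centre is within a pixel of the shut position.
- **Leave-alone items:** I saw no sign of touching the magnifier. I made no move near the slimmer probe after the grasp, but I did not take a fresh picture of it at the end.

Two small disagreements came up:

- **Jig position:** the first top-view fit was about 1.2 mm off sideways. I corrected it from the wrist view before pushing.
- **Knob blob:** the dark area I measured was shorter than the full predicted outline, at 24 rows against 34, probably from shading.

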